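Stand the axle pin in the bearing block and present the bearing ball in its dish

TASK

Stand the loose axle pin upright in the bore of the bearing block, fully home, and let go of it. Then take the ball dish by the wooden grip of its handle, lift it level about 10 cm straight up off its rubber pad, and only then turn it about a quarter turn, until its pouring lip points straight at the pin, with the loose bearing ball staying in the middle of the dish. Finish still holding the dish there, level and still above its pad, and leave the tin, the jar and the wrench as they are.

Things in the scene. Friction and masses are not known exactly. Their poses are not given: they have to be found in the camera images.
- pin_mid (a point): Centre of the steel axle pin, a plain round bar 18 mm in diameter and 110 mm long, 0.14 to 0.26 kg, standing loose on its end on the bench at the start, right or left beyond the dish. This point is on its axis, 55 mm above its foot; z is the pin's axis, up. The foot is chamfered. Taken at this height or up to 30 mm above it, the fingers stay clear of the bearing block when the pin is home.
- pin_foot (a point): Centre of the axle pin's foot (its lower end face).
- bore (a point): Centre of the mouth of the bore in the top of the bearing block; z is the bore's axis, up. The block is dark steel, 80 x 80 mm and 42 mm high with four bolt heads (4 mm high) at its corners, fixed to the bench, left or right of the dish. The bore is 20 mm wide with a 4 mm chamfer at its mouth, 30 mm deep, closed below: a pin that is home has its foot 30 mm below this point and stands 80 mm out.
- pad: Black round rubber pad, 120 mm across and 6 mm thick, fixed to the bench; origin at the centre of its underside. The dish stands centred on it at the start.
- dish_grip (a point): Centre of the wooden grip of the dish's handle, 84 mm above the middle of the dish's floor: a bar 12 mm wide (along x), 64 mm long (along y), 14 mm high, at the top of a steel wire bail that spans the dish along y. x points towards the pouring lip, z is up. The whole dish weighs 0.2 to 0.45 kg and its weight hangs right under this point; a grip of about 30 N holds it without slipping.
- dish_floor (a point): Middle of the dish's floor, 6 mm above the flat underside of the dish, same axes as the grip. The dish is a round aluminium plate 155 mm across and 24 mm high, its floor a shallow cone rising 7 degrees outwards from the middle, so the ball runs outwards if the dish is tilted more than that or moved jerkily.
- dish: The dish with its handle; origin at the centre of its flat underside, same axes as the grip.
- lip_tip (a point): End of the pouring lip, a flat tongue 28 mm wide that sticks out of the dish's rim on its x side, 110 mm from the dish's axis. At the start it points roughly away from the robot.
- ball_center (a point): Centre of the loose steel bearing ball, 28 mm in diameter, about 90 g, at rest in the middle of the dish.
- ball: The ball (its own axes roll with it; use its centre).
- pin: The pin; origin at the centre of its foot.
- tin: Bystander: green tin, 76 mm across and 85 mm high, on the other side of the dish from the bearing block; origin under its centre.
- jar: Bystander: small jar, 48 mm across and 70 mm high, on the other side from the pin, beyond the dish; origin under its centre.
- wrench: Bystander: steel wrench lying on the bench beyond the dish, about 12 mm high; origin under it.
Not all that is in view belongs to the job. What is meant by the dish is not purple, and is the smaller of those in its own colour. Leave any pink look-alike of the ball alone.

How it is judged:
By the outcome, as a careful person would: the job done as asked, in the order asked, and still so for the second after the job is handed in, while the arm keeps its last pose, push and grip.
It also fails if it takes over 67 s, if anything falls off the work surface, if the arm or the gripper's body presses on something with over 40 N, if the wrist force passes 120 N, or if a joint passes its speed limit or range.

ROBOT

A 6-joint arm with a two-finger parallel gripper is mounted at the origin on the work surface. World frame = base frame: x ahead of the robot, y to its left, z up, the work surface at z = 0. Lengths are in mm, angles in rad, forces in N, time in s.
With the tool pointing down it reaches from about 275 to 725 mm from the base axis. Payload 15.9 kg.
Tool frame: the origin (TCP) lies between the finger pads; the fingertips stand 14 mm ahead of it and the grasp point (between the pads) lies 5 mm behind it; z points along the fingers, y is the line along which they close (so a half turn about z gives the same grasp; the last joint's range is limited). The gripper opens to 85 mm and grips with 20 to 120 N. Pads are 22 mm wide; open, the fingers measure 114 mm over their backs; the gripper's body (76 mm by 85 mm) begins 54 mm behind the grasp point. The pads swing forward as they close: fully open they stand 13 mm farther back than shut.
Start: joints at [1.101, 0.213, -0.034, 1.323, 0, 1.571], TCP at [226.346, 445.817, 245.306] pointing down, gripper open.
Joint ranges: [-2.98, 2.98], [-0.74, 1.72], [-1.14, 1.35], [-2.1, 2.04], [-1.57, 1.44], [-3.14, 3.14]. Speed limits (rad/s): [1.89, 1.89, 2.39, 2.57, 3.14, 3.14].

INTERFACE

Orientations are given as a unit quaternion [x, y, z, w].
In Python, from station import robot, jaws, inverse_kinematics, state, cams gives the robot as it stands. Calls block until the motion is done:
- robot.movep(position, orientation): joint-space move of the TCP to a pose.
- robot.move_straight(position, attitude=None, speed=150, guard=None): straight line of the TCP; attitude=None keeps the orientation; speed is the mean speed in mm/s. With guard (N) it stops when the force on the tool has changed by that much, and returns True; else False.
- robot.move_j(angles): joint-space move.
- jaws.move_gripper(opening): finger opening in mm; the grip force is fixed at half the most; returns when the fingers have stopped.
- robot.pause(seconds).
- inverse_kinematics(position, orientation): joint angles nearest the present ones, or None.
- state(): the state.
- cams.capture(name): name is "scene" or "side" or "wrist"; returns the picture (480x640x3 uint8, red, green, blue); there is no depth.
- cams.camera_params(name): a dict with "mtx" (3x3 intrinsics, pixels), "R" (3x3) and "t" (3): a world point X has camera coordinates R X + t; the wrist camera has in their place "T_tool_cam" (4x4, takes a point from camera to tool coordinates, whose origin is the TCP and whose axes are the flange's). Camera axes: x right, y down, z forward; pixel columns grow to the right and rows downward; lengths in mm; the calibration is good to about 2 mm. The wrist camera is an equidistant fisheye: a pixel r from the principal point sees the ray r / f radians off the axis. A picture is of the moment at which its call begins: read the wrist's pose just before it. camera_params takes no time and is no camera call.
A pose or a line that the arm cannot do raises robot.PlanningError and nothing moves.
- robot.finish_job(): hands the job in; it is judged then, once.
The state is a dict: "t": time; "joints": joint angles; "qd": joint speeds; "effort": joint torques, N m; "position": TCP position; "tool_rot": TCP orientation; "contact_force": force on the tool from outside, world axes, zero at the start; "wrist_torque": the same for the moment, N m; "width": finger opening in mm; "gripper_force": force on a finger pad.
Only numpy, scipy, OpenCV 4.12 (cv2) and the standard library are available. Lean on these libraries where they do the work, as an engineer would, in place of code of your own. Each camera call takes 0.05 s, during which the arm holds its last target. There are 200 camera calls.

## Working session

There is one attempt and no reset: what is moved stays moved. The work goes in short steps, each a Python script; the robot and the scene stay as the last script left them, time stands still between calls to the robot, and variables do not carry over. Pictures are saved under pics/ and viewed, at most 10 in all, crops included, and the job is handed in when it is done.

```bash
ls; mkdir -p pics
python3 - <<'E'
from station import *
import cv2,numpy as np
for n in("scene","side"):
    cv2.imwrite(f"pics/{n}0.png",cams.capture(n)[:,:,::-1])
    p=cams.camera_params(n);print(n,p)
cv2.imwrite("pics/wrist0.png",cams.capture("wrist")[:,:,::-1]);print(cams.camera_params("wrist"))
s=state();print(s["t"],s["position"],s["tool_rot"],s["width"])
E
```

```text
pics
scene {'mtx': array([[526.45209067,   0.        , 320.28984006],
       [  0.        , 526.45209067, 237.6972735 ],
       [  0.        ,   0.        ,   1.        ]]), 'R': array([[ 0.7576766 ,  0.65259538, -0.00674035],
       [ 0.53022725, -0.6215606 , -0.57664676],
       [-0.38050655,  0.43333785, -0.81696578]]), 't': array([-345.73792887, -230.14012377, 1266.71029526])}
side {'mtx': array([[464.90028654,   0.        , 319.51247838],
       [  0.        , 464.90028654, 241.7306395 ],
       [  0.        ,   0.        ,   1.        ]]), 'R': array([[-0.97064686, -0.24038427,  0.00775044],
       [-0.14491166,  0.55881169, -0.81653543],
       [ 0.19195123, -0.79369069, -0.57724329]]), 't': array([502.87757315, 181.86818418, 805.18700942])}
{'mtx': array([[371.64829954,   0.        , 319.50728486],
       [  0.        , 371.64829954, 235.0119167 ],
       [  0.        ,   0.        ,   1.        ]]), 'T_tool_cam': array([[-8.05690930e-04, -9.53569203e-01, -3.01172916e-01,
         7.82736208e+01],
       [ 9.99998421e-01, -1.24536317e-03,  1.26787731e-03,
         9.49599843e-02],
       [-1.58407841e-03, -3.01171419e-01,  9.53568701e-01,
        -1.29286731e+02],
       [ 0.00000000e+00,  0.00000000e+00,  0.00000000e+00,
         1.00000000e+00]])}
0.15 [226.2410649  445.62514258 244.9567489 ] [ 2.32730412e-01  9.72541205e-01 -3.90764579e-04 -8.59089903e-05] 85.34646021094547
```

View pics/scene0.png

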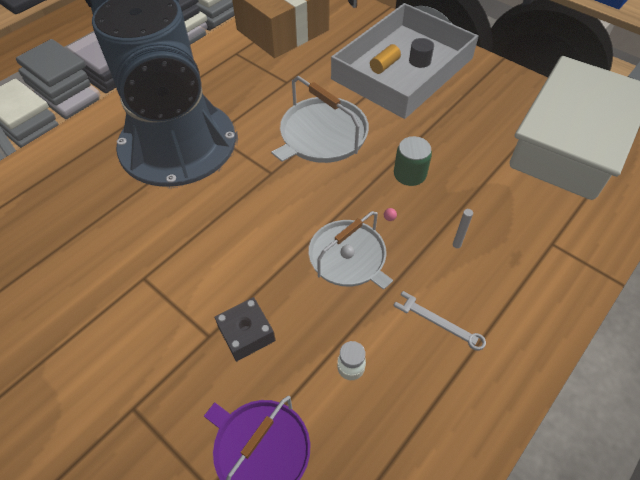

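View pics/side0.png

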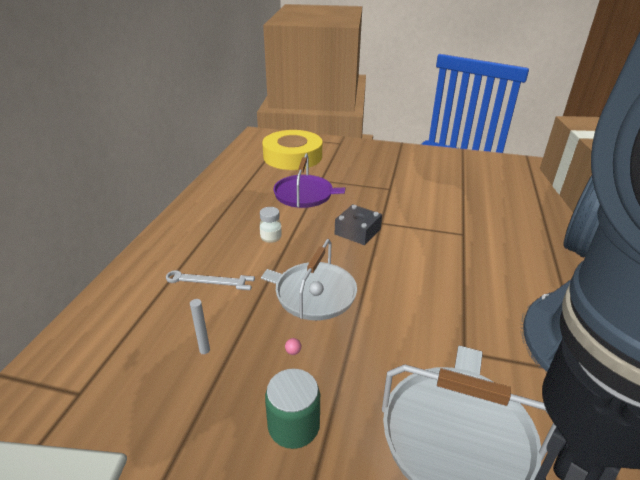

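The scene view shows these candidates:
- **Dish:** the small grey one with the ball at (347,252), the big grey one at (324,128) and the purple one at (262,445). I choose the small grey one.
- **Ball:** grey at (348,252). The pink one at (391,214) is to be left alone.
- **Pin:** (463,228) in scene, (200,327) in side.
- **Block:** bore at (245,323) in scene, (359,216) in side.
- **Lip tip:** about (388,283) in scene, (265,274) in side.

Next are close crops and a rough triangulation.

```bash
cat > h.py <<'E'
from station import *
import cv2,numpy as np
from scipy.optimize import least_squares
C={n:cams.camera_params(n) for n in("scene","side")}
def proj(n,X):
    c=C[n];p=c["mtx"]@(c["R"]@np.asarray(X,float)+c["t"]);return p[:2]/p[2]
def tri(a,b):
    f=lambda X:np.r_[proj("scene",X)-a,proj("side",X)-b]
    r=least_squares(f,[500,0,30]);return r.x.round(1),abs(r.fun).max().round(2)
def onplane(n,px,z):
    c=C[n];d=c["R"].T@np.linalg.inv(c["mtx"])@[px[0],px[1],1];o=-c["R"].T@c["t"]
    return (o+d*(z-o[2])/d[2]).round(1)
E
python3 - <<'E'
from h import *
for k,a,b in [("pintop",(467.5,212),(197,302)),("pinfoot",(458,246),(204.5,352)),("bore",(245,323),(359,216)),("ball",(348,252),(316,288)),("lip",(388,283),(265,274)),("grip",(350,230),(317,259)),("tin",(414,148),(293,389)),("jar",(352,350),(270,214))]: print(k,*tri(a,b))
a=cv2.imread("pics/scene0.png")[195:375,210:480];b=cv2.imread("pics/side0.png")[190:370,180:400]
cv2.imwrite("pics/c0.png",cv2.resize(a,None,fx=2.9,fy=2.9,interpolation=2));cv2.imwrite("pics/c1.png",cv2.resize(b,None,fx=3.3,fy=3.3,interpolation=2))
E
```

```text
pintop [672.1 179.  110.3] 0.21
pinfoot [675.6 181.5  -3.2] 0.34
bore [ 485.9 -241.1   43.3] 0.39
ball [523.7   6.4  26.2] 0.06
lip [628.6  -2.4  32.2] 0.07
grip [522.3   8.8  97.5] 0.49
tin [486.2 278.2  82.5] 0.75
jar [ 670.3 -164.6   66.4] 0.73
```

View pics/c0.png

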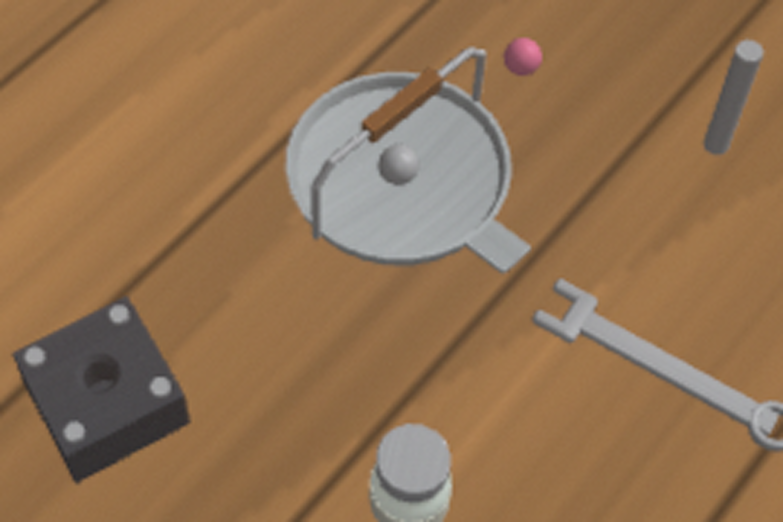

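View pics/c1.png

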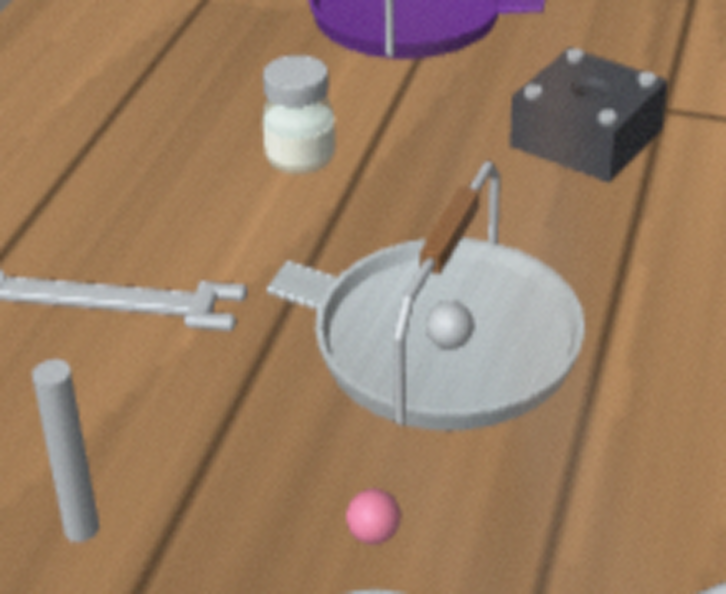

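Crops: the dish has a steel ball in the middle at crop0 (398,163), and the bail and wooden grip are as described. The pin top is at crop0 (748,50). The bolt means give the bore at about (97,371) in crop0 and (591,85.5) in crop1. The triangulated heights match the given sizes (110, 42 and about 32 mm for the lip), so I'll hover over the pin next.

```bash
cat >> h.py <<'E'
from scipy.spatial.transform import Rotation as Ro
W=cams.camera_params("wrist")
def down(psi):
    c,s=np.cos(psi),np.sin(psi)
    return Ro.from_matrix(np.array([[-s,c,0],[c,s,0],[0,0,-1]])).as_quat()
def wproj(X,s):
    p=Ro.from_quat(s["tool_rot"]).inv().apply(np.asarray(X,float)-s["position"])
    T=W["T_tool_cam"];c=T[:3,:3].T@(p-T[:3,3]);r=np.hypot(c[0],c[1]);th=np.arctan2(r,c[2])
    return W["mtx"][:2,2]+W["mtx"][0,0]*th*c[:2]/r
def wray(px,s,z):
    d=(np.asarray(px,float)-W["mtx"][:2,2])/W["mtx"][0,0];th=np.hypot(*d)
    c=np.r_[d/th*np.sin(th),np.cos(th)];T=W["T_tool_cam"];R=Ro.from_quat(s["tool_rot"])
    d=R.apply(T[:3,:3]@c);o=R.apply(T[:3,3])+s["position"];return (o+d*(z-o[2])/d[2]).round(1)
E
python3 - <<'E'
from h import *
f=lambda o,k:lambda u,v:((u+.5)/k-.5+o[0],(v+.5)/k-.5+o[1])
a=f((210,195),2.9);b=f((180,190),3.3)
print("pt",tri(a(748,50),b(53,371)),"bolts",tri(a(97.25,371.5),b(590.75,85.5)))
print("lip",tri(a(516,258),b(280,280)))
P=[673.5,180];psi=np.arctan2(180,673.5)
for z in(67,180,220):
  print(z,inverse_kinematics([*P,z],down(psi)))
robot.movep([*P,180],down(psi));s=state();print(s["t"],s["position"],s["joints"])
im=cams.capture("wrist")[:,:,::-1].copy();cv2.imwrite("pics/w1raw.png",im)
for z in(110,0):
  for t in np.linspace(0,6.28,9)[:8]:
    cv2.circle(im,tuple(int(round(v)) for v in wproj([P[0]+9*np.cos(t),P[1]+9*np.sin(t),z],s)),1,(0,0,255) if z else (0,255,0),-1)
cv2.imwrite("pics/w1.png",im)
E
```

```text
pt (array([673.1, 179.7, 110.6]), np.float64(0.79)) bolts (array([ 485. , -242.9,   44.4]), np.float64(0.5))
lip (array([629.1,  -2.9,  30.6]), np.float64(0.46))
67 [0.26115679 0.70012663 0.26154629 1.13221599 0.         1.57079633]
180 [0.26115679 0.66164846 0.48036099 1.38950886 0.         1.57079633]
220 [0.26115679 0.66572692 0.58798222 1.49305164 0.         1.57079633]
2.05 [673.10056717 181.18733946 180.48773877] [2.62859920e-01 6.60796918e-01 4.80095411e-01 1.38953921e+00
 2.08983629e-04 1.57083687e+00]
```

View pics/w1.png

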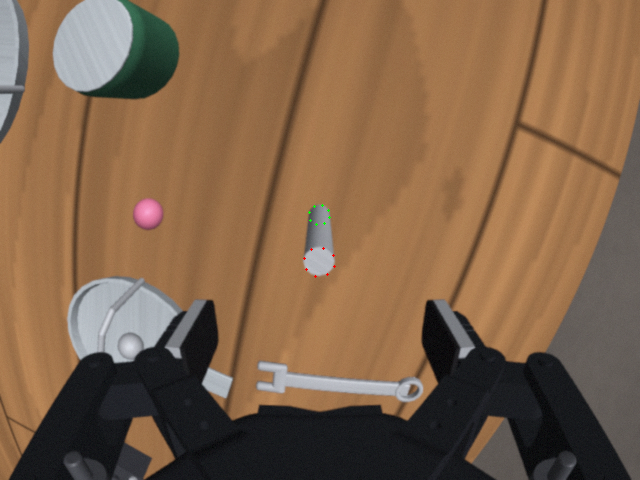

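The overlay of the predicted pin ends lands on the pin: top at (319,262), foot at (319,213). I'll grasp it and carry it over the bore.

Run:
```python
from h import *
P=[673.5,180];psi=np.arctan2(180,673.5)
robot.move_straight([*P,67],speed=120)
jaws.move_gripper(10);s=state();print(s["t"],s["position"],s["width"],s["gripper_force"],s["contact_force"])
if s["width"]<15: raise SystemExit
robot.move_straight([*P,215],speed=150)
B=[485,-242.5];pb=np.arctan2(B[1],B[0])
robot.movep([*B,215],down(pb))
robot.move_straight([*B,132],speed=120);robot.pause(.3)
s=state();print(s["t"],s["position"],s["tool_rot"],s["width"],s["contact_force"],s["joints"])
im=cams.capture("wrist")[:,:,::-1].copy();cv2.imwrite("pics/w2raw.png",im)
c=wproj([*B,42],s).round().astype(int);print(c)
for r,z,col in((14,42,(0,255,255)),(9,s["position"][2]-67,(0,0,255))):
  q=B if z==42 else s["position"][:2]
  for t in np.linspace(0,6.28,13)[:12]:
    cv2.circle(im,tuple(int(round(v)) for v in wproj([q[0]+r*np.cos(t),q[1]+r*np.sin(t),z],s)),0,col,-1)
x0,y0=max(c[0]-130,0),max(c[1]-90,0);cv2.imwrite("pics/w2.png",cv2.resize(im[y0:y0+190,x0:x0+260],None,fx=3,fy=3,interpolation=cv2.INTER_CUBIC));print(x0,y0)
```

```text
3.825 [673.40983656 179.97214293  67.20112406] 16.570372386534636 58.473703265190125 [-3.41801902 -1.06601086  5.15771035]
7.7917 [ 485.20431058 -242.63822598  132.41753546] [8.50676004e-01 5.25690223e-01 1.91957039e-04 2.97621867e-04] 16.750813024052047 [ 0.30303287  0.54644448 -2.12950703] [-4.63714670e-01  3.45068694e-01 -1.46690739e-01  1.07832871e+00
  1.36521473e-05  1.57082533e+00]
[320 248]
190 158
```

View pics/w2.png

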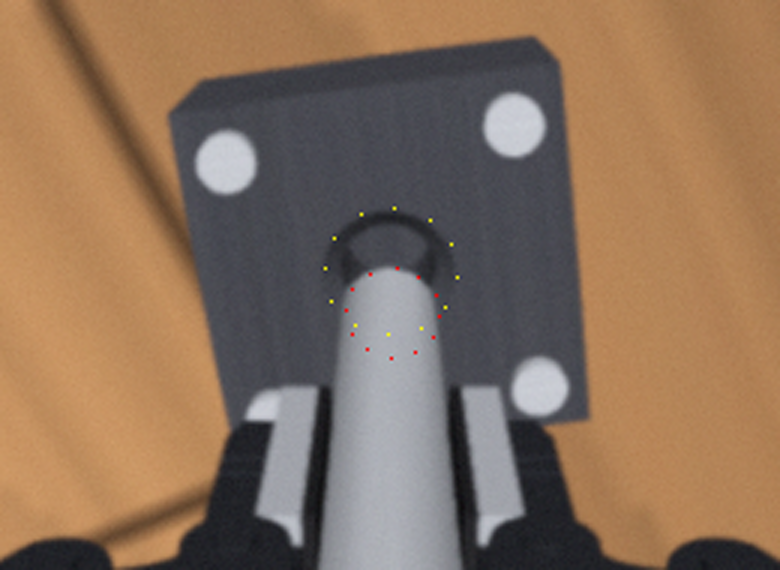

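The pin foot at crop (391,310) sits within about 1 mm of the expected circle, and the bore rim matches the prediction. I'll cross-check with the bolt diagonal, then insert under guard.

Run:
```python
from h import *
s=state();g=lambda u,v:(190+(u+.5)/3-.5,158+(v+.5)/3-.5)
a,b,c=[wray(g(*p),s,46) for p in((227,162),(540,386),(514,125))];m=(a+b)/2
print(a,b,c,m,np.linalg.norm(a-b),np.linalg.norm(a-c),np.linalg.norm(b-c))
print([wray(g(*p),s,42) for p in((328,270),(452,270),(389,211))])
if np.linalg.norm(m[:2]-[485,-242.5])>3: raise SystemExit
B=(m[:2]+[485,-242.5])/2;print(B)
robot.move_straight([*B,112],speed=60);f0=state()["contact_force"]
hit=robot.move_straight([*B,79.5],speed=25,guard=12)
s=state();print(hit,s["t"],s["position"],s["contact_force"]-f0,s["wrist_torque"],s["width"])
```

```text
[ 465.8 -205.8   46. ] [ 501.7 -279.1   46. ] [ 520.3 -224.8   46. ] [ 483.75 -242.45   46.  ] 81.61923792832178 57.716981903075926 57.39729958804682
[array([ 472.5, -236.4,   42. ]), array([ 495.7, -248. ,   42. ]), array([ 489.7, -230.6,   42. ])]
[ 484.375 -242.475]
False 9.775 [ 484.41111219 -242.5035853    79.50576608] [-0.14683019 -2.8112358  -2.19078629] [-0.69167961 -0.18262192  0.01145605] 16.083906493117823
```

Run:
```python
from h import *
p=state()["position"]
hit=robot.move_straight([484.4,-242.5,76.5],speed=12,guard=10)
s=state();print(hit,s["t"],s["position"],s["contact_force"])
jaws.move_gripper(60);robot.pause(.2)
robot.move_straight([484.4,-242.5,235],speed=150)
s=state();print(s["t"],s["position"],s["contact_force"],s["width"])
a=cams.capture("scene")[:,:,::-1];b=cams.capture("side")[:,:,::-1]
a=cv2.resize(a[190:350,200:400],None,fx=2,fy=2,interpolation=2);b=cv2.resize(b[150:310,260:460],None,fx=2,fy=2,interpolation=2)
cv2.imwrite("pics/ab.png",np.hstack([a,b]))
for z in(12,122):print(proj("scene",[484.4,-242.5,z]).round(1),proj("side",[484.4,-242.5,z]).round(1))
```

```text
True 9.9833 [ 484.56513724 -242.67391273   79.14848346] [-1.83945053 -0.55279341  8.73522758]
11.8583 [ 484.06699693 -242.35165483  234.20643062] [-0.13794693  0.44330055  0.04105079] 60.25360868548825
[245.7 330.5] [358.6 227.3]
[237.6 301.9] [361.4 185.5]
```

View pics/ab.png

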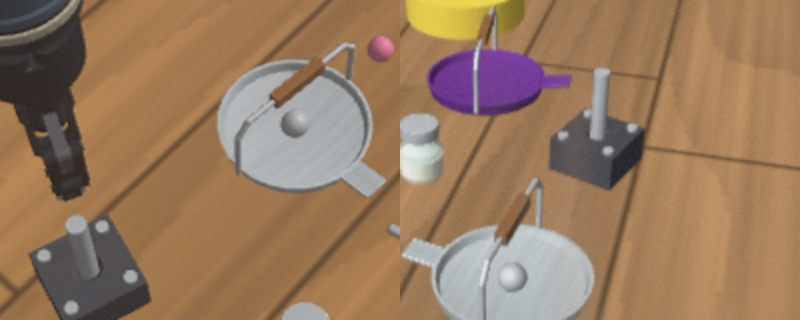

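The pin stands home: contact came at TCP z 79.15, which is 12 mm above the grasp height, and its top is at scene (238,301) against a predicted (237.6,301.9). Next I'll hover over the grip and check the yaw.

Run:
```python
from h import *
D=[523,7];psi=-.085
for p in(psi,psi+np.pi,psi-1.63,psi-1.63+np.pi):
  for z in (91,192):
    q=inverse_kinematics([*D,z],down(p));print(round(p,2),z,None if q is None else np.round(q,2))
q=inverse_kinematics([*D,190],down(psi+np.pi))
robot.movep([*D,190],down(psi+np.pi));robot.pause(.3)
s=state();print(s["t"],s["position"],s["joints"].round(3))
im=cams.capture("wrist")[:,:,::-1].copy();cv2.imwrite("pics/w3raw.png",im)
c=np.array([np.cos(psi),np.sin(psi)]);n=np.array([-c[1],c[0]])
for x,y in((6,32),(-6,32),(6,-32),(-6,-32)): 
  v=wproj([*(D+c*x+n*y),103],s);print(v.round(1));cv2.circle(im,tuple(v.round().astype(int)),1,(0,255,0),-1)
v=wproj([*D,26],s);print(v);cv2.circle(im,tuple(v.round().astype(int)),1,(0,255,0),-1)
v=wproj([*(D+c*110),30],s);print(v);cv2.circle(im,tuple(v.round().astype(int)),1,(0,255,0),-1)
cv2.imwrite("pics/w3.png",cv2.resize(im[60:420,80:560],None,fx=1.6,fy=1.6,interpolation=2))
```

```text
-0.09 91 [ 0.01  0.34 -0.27  0.96  0.    1.67]
-0.09 192 [ 0.01  0.28 -0.09  1.21  0.    1.67]
3.06 91 [ 0.01  0.34 -0.27  0.96  0.   -1.47]
3.06 192 [ 0.01  0.28 -0.09  1.21  0.   -1.47]
-1.71 91 [ 0.01  0.34 -0.27  0.96  0.   -2.98]
-1.71 192 [ 0.01  0.28 -0.09  1.21  0.   -2.98]
1.43 91 [ 0.01  0.34 -0.27  0.96  0.    0.16]
1.43 192 [ 0.01  0.28 -0.09  1.21  0.    0.16]
14.8333 [523.02034641   6.90682377 190.02020678] [ 0.013  0.276 -0.092  1.202 -0.    -1.472]
[312.3 295.7]
[330.8 295.7]
[311.5 198.6]
[331.7 198.6]
[321.17157412 217.54677546]
[190.17961923 219.58206986]
```

View pics/w3.png

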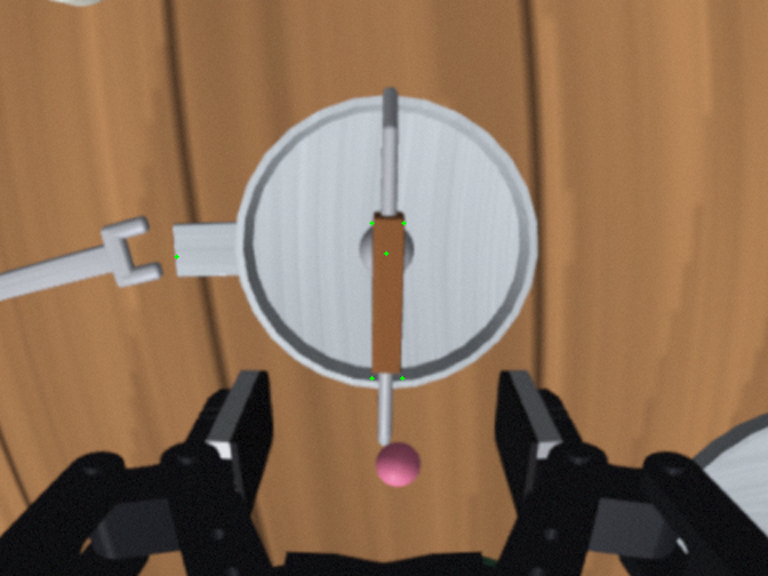

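The grip runs from crop (388,216) to (388,375), the lip tip is centred at (175,250) and the rim centre is at (387,241). All lie within 2–3 mm of the prediction. I'll refine from these.

Run:
```python
from h import *
s=state();g=lambda u,v:(80+(u+.5)/1.6-.5,60+(v+.5)/1.6-.5)
w=lambda u,v,z:wray(g(u,v),s,z)
e1,e2=w(389,218,103),w(387.5,375,103);print("grip",e1,e2,(e1+e2)/2,np.linalg.norm(e1-e2),"dishyaw",np.degrees(np.arctan2(*(e2-e1)[:2][::-1]))-90)
l=w(175,250,27);L=w(237,241.5,30);R=w(538,241.5,30);T=w(387,95,30);Bm=w(387,388,30)
c=np.mean([L,R,T,Bm],0);print("lip",l,"rim c",c,np.linalg.norm(R-L),np.linalg.norm(T-Bm),"ball",w(386,248,26))
for z in (27,30,33):
  l=w(175,250,z);d=l-c;print(z,np.hypot(*d[:2]),np.degrees(np.arctan2(d[1],d[0])))
a,b=w(174,224.5,28),w(238,222,28);print(np.degrees(np.arctan2(*(a-b)[:2][::-1])))
a,b=w(178,277,28),w(240,275.5,28);print(np.degrees(np.arctan2(*(a-b)[:2][::-1])))
a,b=w(390,92,40),w(384,440,80);
```

```text
grip [517.4 -24.8 103. ] [523.3  39.5 103. ] [520.35   7.35 103.  ] 64.57011692725978 dishyaw -5.242630617770729
lip [632.1  -2.9  27. ] rim c [519.95    4.425  30.   ] 154.06651161105708 155.05437755832628 ball [520.8   6.5  26. ]
27 112.38895908851555 -3.7369265457462215
30 111.2398450421431 -4.136992419140509
33 110.09626753437205 -4.545389574286449
-3.759745456003901
-3.6173331368821597
```

Run:
```python
from h import *
D=[520.7,7];psi=np.radians(-4.6)+np.pi
robot.movep([*D,150],down(psi))
robot.move_straight([*D,91],speed=80);robot.pause(.2)
jaws.move_gripper(24);jaws.move_gripper(5);robot.pause(.2)
s=state();print(s["t"],s["position"],s["width"],s["gripper_force"],s["contact_force"],s["wrist_torque"])
if s["width"]<9: raise SystemExit
robot.move_straight([*D,191],speed=45);robot.pause(.5)
s=state();print(s["t"],s["position"],s["tool_rot"],s["contact_force"],s["wrist_torque"],s["width"])
cv2.imwrite("pics/w4raw.png",cams.capture("wrist")[:,:,::-1])
b=cams.capture("side")[:,:,::-1];a=cams.capture("scene")[:,:,::-1]
w=cv2.imread("pics/w4raw.png")[0:400,80:560]
ab=np.vstack([cv2.resize(a[130:330,270:470],(300,300)),cv2.resize(b[150:350,220:420],(300,300))])
cv2.imwrite("pics/f4.png",np.hstack([cv2.copyMakeBorder(w,0,200,0,0,0),ab]))
```

```text
17.15 [520.80832692   6.96094422  90.9900218 ] 10.662409993732387 60.42730629444122 [ 0.94675741  0.38573937 -1.4979845 ] [-0.07394063 -0.3288069  -0.0294213 ]
20.025 [520.69557228   7.00486567 190.99868783] [-6.78164877e-01  7.34909790e-01 -1.29059560e-06 -7.32373141e-06] [ 0.46416139  0.46491732 -4.67941244] [ 0.0304266  -0.01632476 -0.00355331] 11.01069575197833
```

View pics/f4.png

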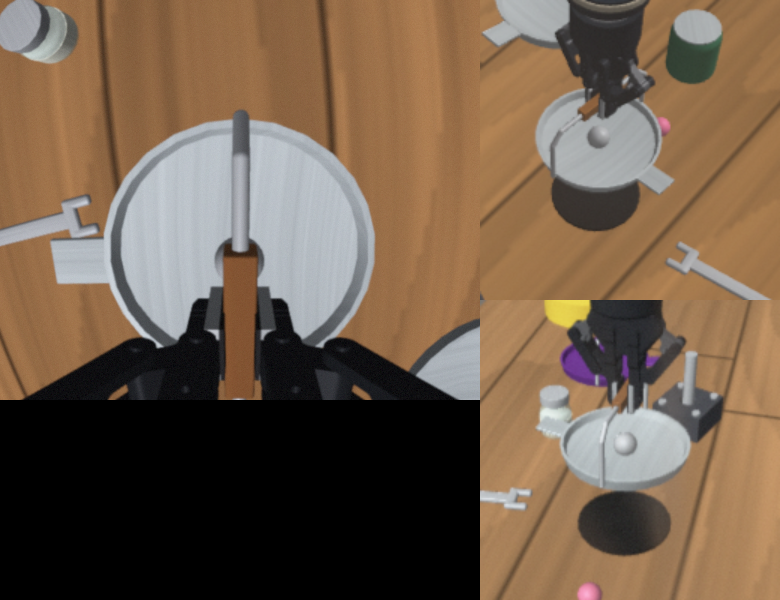

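The dish is level about 100 mm above the pad with the ball in the middle, and the lip tip is at wrist pixel (134.5,261). Next I'll measure the lip yaw and turn.

Run:
```python
from h import *
s=state();D=np.array([520.7,7]);psi=np.radians(-4.6)+np.pi
for z in(127,130):
  d=wray((134.5,261),s,z)[:2]-D;print(np.hypot(*d),np.degrees(np.arctan2(d[1],d[0])))
y=lambda a,b:np.degrees(np.arctan2(*(wray(a,s,129)-wray(b,s,129))[:2][::-1]))
print("edges",y((132,240),(183,237)),y((137,283),(188,283)))
tgt=np.arctan2(-242.6-7,484.5-520.7);print(np.degrees(tgt))
dl=tgt-np.radians(-4.6)
for k in np.linspace(0,1,7)[1:]:
  robot.movep([*D,191],down(psi+dl*k))
robot.pause(.7)
s=state();print(s["t"],s["position"],s["joints"].round(3),s["width"],s["contact_force"])
cv2.imwrite("pics/w5raw.png",cams.capture("wrist")[:,:,::-1])
b=cams.capture("side")[:,:,::-1];a=cams.capture("scene")[:,:,::-1]
cv2.imwrite("pics/s5.png",a);cv2.imwrite("pics/d5.png",b)
w=cv2.imread("pics/w5raw.png")[0:400,80:560]
ab=np.vstack([cv2.resize(a[150:350,220:420],(300,300)),cv2.resize(b[150:350,220:420],(300,300))])
cv2.imwrite("pics/f5.png",np.hstack([cv2.copyMakeBorder(w,0,200,0,0,0),ab]))
```

```text
112.35733175899105 -3.878524502847709
110.53506231056272 -4.462314298624553
edges -1.3478872801985966 -2.4470486423236215
-98.25218580859762
23.075 [520.70826669   6.9858038  191.03391304] [ 0.013  0.271 -0.097  1.203 -0.     0.157] 11.33306905921488 [ 0.01395308  0.15593203 -3.29735454]
```

View pics/f5.png

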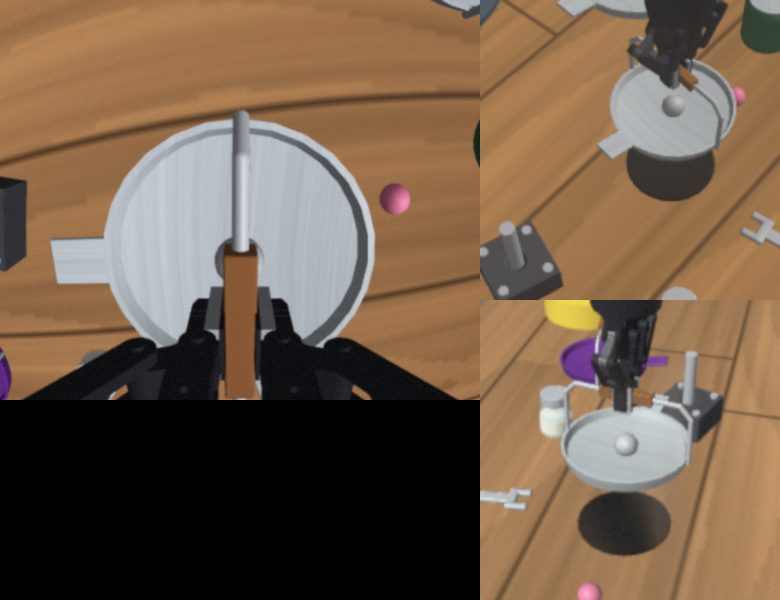

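The wrist view is unchanged in the hand, so nothing slipped. The ball is centred and the lip tip at scene (304,249) points at the pin. I'll do one numeric check and then hand in.

Run:
```python
from h import *
p=onplane("scene",(304,249.3),130);d=p[:2]-[520.7,7];a=np.degrees(np.arctan2(d[1],d[0]));print(p,np.hypot(*d),a)
s=state();print(s["t"],np.abs(s["qd"]).max())
if abs(a+98.25)<4: print(robot.finish_job())
```

```text
[501.9 -95.6 130. ] 104.30819718507267 -100.38345493189544
23.225 0.0014105694813852068
the job is handed in; nothing more can be done
None
```

I've handed the job in at about 23 s: the pin stands home in the bore, and the dish is held level about 10 cm above its pad with the ball in the middle. The lip points at the pin to within about 2° by my last camera check. I didn't touch the tin, jar or wrench.

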